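Charge a dipper with grinding balls from a sprung-slide dispenser

TASK

Take the steel dipper from its drying rack and stand it on the bench squarely under the spout of the ball dispenser. Then pull the dispenser's sprung slide right out to its stop and keep it there until all three grinding balls have dropped into the dipper, and ease the slide back home by hand rather than letting it snap. Leave the filled dipper standing upright under the spout with the slide fully home, and do not disturb the bottle, jar and beaker standing about.

Things in the scene. Friction and masses are not known exactly. Their poses are not given: they have to be found in the camera images.
- dipper_mid (a point): Centre of the steel dipper's round cup, half-way up (30 mm above its underside). Cup open at the top, 60 mm high, outside diameter 56 mm at the foot, 62 mm at the rim, wall and floor 4 mm. z points up out of the mouth; the handle sticks out level along its own -x. At first its underside stands 10 mm above the bench in the rack, the handle boxed in: only the cup can be gripped there.
- dipper_handle (a point): Point on the dipper's handle, 100 mm from the cup's axis along the dipper's -x, 46 mm above its underside. A straight bar 12 mm wide, 16 mm tall (38 to 54 mm above the underside), reaching 122 mm from the cup's axis. Under the dispenser there is room for a gripper only at the handle's outer part, not above the cup.
- rack: White drying rack, fixed: a board 10 mm thick, 84 mm wide, from 48 mm along its +x to 142 mm along its -x, with two upright cheeks 12 mm thick, 26 mm apart, tops 76 mm above the bench, from 47 to 132 mm along its -x; the dipper's handle lies between them, 7 mm clear of each. Origin on the bench under the dipper's cup; axes as the dipper's at the start.
- spout (a point): Centre of the spout's open lower end, 94 mm above bare bench; axes of the fixed dispenser: -x is the way the slide pulls out. Clear square ball tube 42 mm wide, up to 214 mm, in a 58 mm wide frame at 94 to 118 mm height. Behind (+x): two 14 mm posts 52 mm from the spout's axis and 32 mm to either side, on a 130 mm wide foot that begins 42 mm from it. Open below at the front (-x) and both sides.
- slide (a joint): How far the sprung slide is pulled out along the dispenser's -x: 0 fully home, 0.056 m at its stop. The spring pulls it home with about 3 N at home, 9.5 N at the stop; drag 10 N s/m. Balls drop only when it is nearly at its stop. Let go from far out it snaps home at up to about 0.9 m/s.
- slide_bar (a point): Middle of the slide's pull: a level round bar 12 mm thick, 68 mm long, crosswise (along its own y), 110 mm above the bench, held at both ends by 8 mm rods; its middle 55 mm is free for a finger behind. At home it is 100 mm along -x from the spout's axis, 57 mm ahead of the slide's 76 mm wide front plate (97 to 119 mm high). Axes as the dispenser's; moves with the slide.
- ball1_center (a point): Centre of a white ceramic grinding ball, 26 mm diameter, 30 g, lowest in the tube at the start, resting on the slide.
- ball2_center (a point): The second ball, the same, on top of the first.
- ball3_center (a point): The third ball, the same, uppermost.
- reagent: Bystander: closed amber bottle 64 mm in diameter, 150 mm tall; origin at its underside.
- jar: Bystander: closed white jar 70 mm in diameter, 100 mm tall; origin at its underside.
- beaker: Bystander: clear beaker 68 mm in diameter, 90 mm tall; origin at its underside.
- dipper: The dipper itself; origin at the centre of its underside, axes as point dipper_mid. Mass about 0.15 kg, varying.
Not all that is in view belongs to the job. Leave any pink look-alike of the dipper alone.

How it is judged:
On the way, in this order (a step that is already met when the one before it is completed fails the run):
1. the dipper stands upright on the bench under the spout, let go (horizontal distance between dipper_mid and spout below 0.016 m and height (world z) of dipper_mid between 0.024 and 0.036 m and angle between dipper_mid's own z axis and vertical below 0.12 rad and contact force between the fingers and dipper below 0.1 N), for 0.2 s.
2. the slide is pulled out to its stop with the dipper standing under the spout (horizontal distance between dipper_mid and spout below 0.016 m and height (world z) of dipper_mid between 0.024 and 0.036 m and angle between dipper_mid's own z axis and vertical below 0.12 rad and value of joint slide above 0.052 m), for 0.2 s.
At the end, for the whole second after the job is handed in: The dipper stands upright (within 7 degrees) on the bench, at rest, its cup's axis within 16 mm of the spout's axis, all three balls lie in its cup (the top one may stand proud of the rim, its centre at most 10 mm above it), and the slide is home (within 4 mm) (horizontal distance between dipper_mid and spout below 0.016 m and height (world z) of dipper_mid between 0.024 and 0.036 m and angle between dipper_mid's own z axis and vertical below 0.12 rad and horizontal distance between each of ball1_center, ball2_center, ball3_center and dipper_mid below 0.028 m and z of ball1_center in the frame of dipper_mid between -0.028 and 0.04 m and z of ball2_center in the frame of dipper_mid between -0.028 and 0.04 m and z of ball3_center in the frame of dipper_mid between -0.028 and 0.04 m and value of joint slide below 0.004 m and linear speed of dipper below 0.02 m/s); the robot touches nothing.
It fails at once if the slide snaps home (faster than 0.55 m/s) (velocity of joint slide below -0.55 m/s).
It fails at once if the bottle, jar or beaker is moved by more than 30 mm (distance of any of reagent, jar, beaker from where it was at the start of the episode above 0.03 m).
It also fails if it takes over 64 s, if anything falls off the work surface, if the arm or the gripper's body presses on something with over 40 N, if the wrist force passes 120 N, or if a joint passes its speed limit or range.

ROBOT

A 6-joint arm with a two-finger parallel gripper is mounted at the origin on the work surface. World frame = base frame: x ahead of the robot, y to its left, z up, the work surface at z = 0. Lengths are in m, angles in rad, forces in N, time in s.
With the tool pointing down it reaches from about 0.35 to 0.975 m from the base axis. Payload 4.9 kg.
Tool frame: the origin (TCP) lies on the centre line of the jaws, within the pads' length; the fingertips stand 8 mm ahead of it and the grasp point (between the pads) lies 11 mm behind it; z points along the fingers, y is the direction in which the jaws open and shut (so a half turn about z gives the same grasp; the last joint's range is limited). The gripper opens to 85 mm and grips with 20 to 120 N. Pads are 22 mm wide; open, the fingers measure 114 mm over their backs; the gripper's body (76 mm by 85 mm) begins 54 mm behind the grasp point. The pads swing forward as they close: fully open they stand 13 mm farther back than shut.
Start: joints at [-1.402, 0.053, 1.613, -0, 1.476, -0.119], TCP at [0.177, -0.599, 0.201] pointing down, gripper open.
Joint ranges: [-3.01, 3.01], [-1.01, 2.22], [0.06, 2.58], [-1.02, 4.17], [0.09, 2.62], [-3.14, 3.14]. Speed limits (rad/s): [2.57, 2.57, 3.14, 3.14, 3.14, 3.14].

INTERFACE

Orientations are given as a rotation vector (axis times angle).
In Python, from station import get_obs, get_image, calibration, finish_job gives the robot as it stands. The module is installed in compiled form; this text tells all that it offers.
- The arm moves only by the shell command python3 -m jog 'ROWS' [FORCE]. ROWS is JSON, a list of rows, each a list of 7 numbers: the shift along the tool's x, y, z in cm, then the turn, a rotation vector about the tool's x, y, z in rad, then the closure in counts, from 0 (fully open) to 255 (shut). In form: [[dx, dy, dz, ax, ay, az, jaw], ...]. A call has 1 to 8 rows; each row is the pose to reach, as a shift and turn from the pose measured when the call began, along the tool's axes at that moment; what a row does not reach only later rows make up. A row lasts 1/12 s, in which the tool goes at most 41.7 mm and 7.16 degrees, less where a joint would pass 70% of its speed; a pose out of reach is approached as far as the arm can. A call with a gripper value outside its range is refused whole. The fingers move at their own pace and stop on an object; FORCE is the grip in N (left out, the last holds). Time passes only in rows, so rows that repeat a pose let the fingers close. It gives the time, the measured TCP pose, the force and the opening at its end, in the units of the state.
- get_obs(): the state, without advancing time (a new reading comes with each control period).
- get_image(name): name is "side" or "top" or "wrist"; returns the picture (420x560x3 uint8, red, green, blue); there is no depth.
- calibration(name): a dict with "vfov" (degrees; the focal length in pixels is half the picture's height over the tangent of half this angle, whatever the lens; pixels are square), "cx", "cy" (the principal point, pixels), "R" (3x3) and "t" (3): a world point X has camera coordinates R X + t. Camera axes: x right, y down, z forward; pixel columns grow to the right and rows downward; lengths in m; the calibration is good to about 2 mm. A picture is of the moment at which its call begins: read the wrist's pose just before it. calibration takes no time and is no camera call; for the wrist camera it gives the pose at the moment of the call.
- finish_job(): hands the job in, once; it reports no verdict.
The state is a dict: "t": time; "q": joint angles; "dq": joint speeds; "effort": joint torques, N m; "tool_pos": TCP position; "tool_rot": TCP orientation; "contact_force": force on the tool from outside, world axes, zero at the start; "wrist_torque": the same for the moment, N m; "opening": finger opening in m.
Only numpy, scipy, OpenCV 4.12 (cv2) and the standard library are available. Lean on these libraries where they do the work, as an engineer would, in place of code of your own. Each camera call takes 0.05 s, during which the arm holds its last target. There are 200 camera calls.

## Working session

There is one attempt and no reset: what is moved stays moved. The work goes in short steps, Python scripts to look and compute and a shell command to move; the robot and the scene stay as the last step left them, time stands still between calls to the robot, and variables do not carry over. Pictures are saved under pics/ and viewed, about 8 in all and at most 12, crops included, and the job is handed in when it is done.

```bash
mkdir -p pics
cat > h.py <<'E'
import numpy as np, cv2
from station import get_obs,get_image,calibration
from scipy.spatial.transform import Rotation as Ro
def K(c):
    f=210/np.tan(np.radians(c['vfov'])/2); return f
def ray(c,u,v,z):
    f=K(c);R=np.array(c['R']);t=np.array(c['t'])
    d=R.T@np.array([(u-c['cx'])/f,(v-c['cy'])/f,1]);o=-R.T@t
    return o+d*(z-o[2])/d[2]
def proj(c,X):
    p=np.array(c['R'])@np.array(X)+np.array(c['t']);f=K(c)
    return np.array([f*p[0]/p[2]+c['cx'],f*p[1]/p[2]+c['cy']])
def snap(n,fn=None):
    c=calibration(n);im=get_image(n)
    if fn: cv2.imwrite('pics/'+fn,im[:,:,::-1])
    return im,c
def go(target):  # shift in cm in tool axes
    o=get_obs();R=Ro.from_rotvec(o['tool_rot'])
    return R.inv().apply(np.array(target)-o['tool_pos'])*100
E
python3 - <<'E'
from h import *
import numpy as np
a,c=snap('top','top.png');b,c2=snap('side','side.png')
for x in (c,c2):print(x['vfov'],-np.array(x['R']).T@np.array(x['t']),x['cx'],x['cy'],np.round(x['R'],3).tolist())
o=get_obs();print(o)
E
```

```text
48.02223460098041 [0.30449029 0.0098062  1.41352244] 277.9766186312532 210.52773324262697 [[-0.028, -1.0, -0.0], [-0.977, 0.027, -0.212], [0.212, -0.006, -0.977]]
50.23510594708721 [0.01563235 0.7298203  0.96666924] 278.54637224060775 218.32804032136409 [[-0.779, -0.626, 0.014], [-0.423, 0.51, -0.749], [0.462, -0.59, -0.663]]
{'t': 0.1, 'q': array([-1.40196516e+00,  5.33134874e-02,  1.61416760e+00,  2.24511320e-05,
        1.47604271e+00, -1.19020616e-01]), 'dq': array([-0.0001527 , -0.00040537, -0.00400706, -0.00068702, -0.00094565,
        0.00314019]), 'effort': array([ 1.49358781e-03, -3.94901133e+01, -3.71364605e+01, -5.55364318e-05,
        3.90617948e-03, -1.11400715e-05]), 'tool_pos': array([ 0.17732002, -0.5986537 ,  0.19986548]), 'tool_rot': array([-3.10719962e+00, -4.50316785e-01,  4.04219883e-05]), 'contact_force': array([-0.30545778, -0.48396841,  0.15374786]), 'wrist_torque': array([-0.01088489, -0.04738097,  0.00941616]), 'opening': 0.08546008731272771}
```

View pics/top.png

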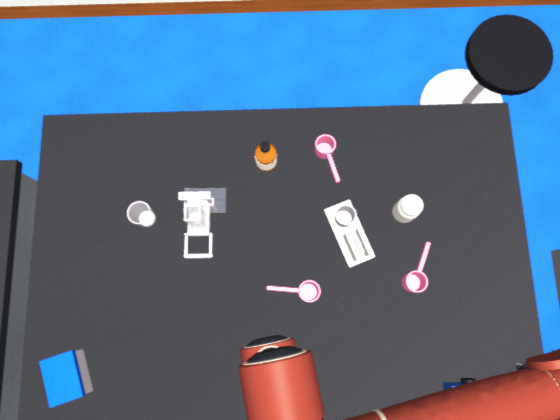

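View pics/side.png

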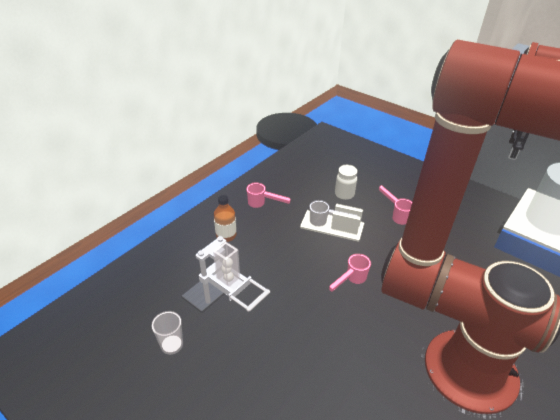

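The steel dipper sits in the white rack, at top (345,216) and side (319,210). The pink ones at top (325,146), (309,291) and (415,282) are look-alikes. The dispenser is at top (197,215) with its pull at (198,258), and the beaker, bottle and jar are at (140,213), (266,155) and (408,208). One enlarged composite will confirm this.

Run:
```python
from h import *
a=cv2.imread('pics/top.png');b=cv2.imread('pics/side.png')
def cr(i,x,y,w=100,h=75):return cv2.resize(i[y:y+h,x:x+w],(400,300),interpolation=cv2.INTER_CUBIC)
cv2.imwrite('pics/comp.png',np.vstack([np.hstack([cr(a,150,188),cr(a,300,195)]),np.hstack([cr(b,180,235),cr(b,290,185)])]))
```

```text
(no output)
```

View pics/comp.png

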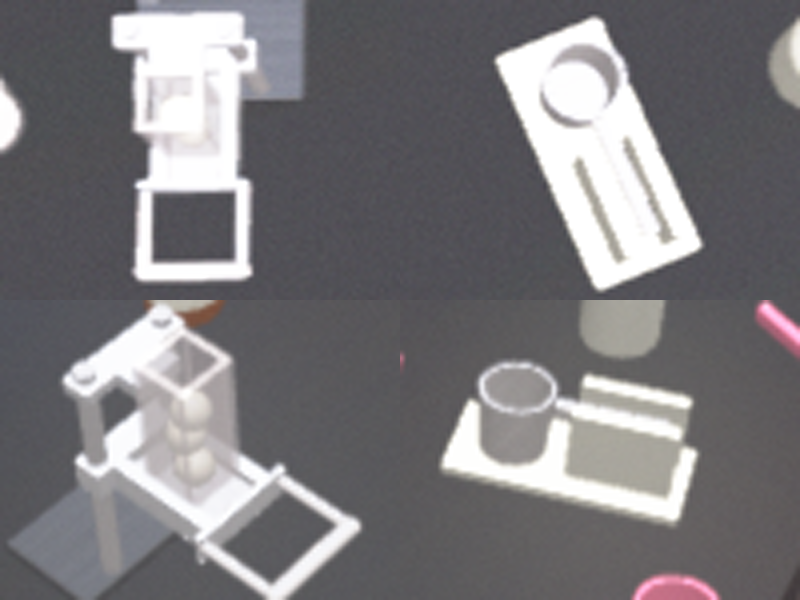

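The steel dipper in the white rack is confirmed by its grey cup and its handle between the cheeks. The bar and the tube are clear in both views. I'll compute their positions from these corners.

Run:
```python
from h import *
T=calibration('top');S=calibration('side')
t1=lambda x,y:(150+x/4,188+y/4); t2=lambda x,y:(300+(x-400)/4,195+y/4)
s1=lambda x,y:(180+x/4,235+(y-300)/4); s2=lambda x,y:(290+(x-400)/4,185+(y-300)/4)
P=lambda n,c,p,z:print(n,np.round(ray(c,*p,z),4))
P('rim top',T,t2(584,85),.07);P('rim side',S,s2(517,387),.07)
for p in [(598,18),(497,62),(600,290),(700,245)]:P('rackT',T,t2(*p),.01)
for p in [(475,402),(445,468),(676,520),(696,455)]:P('rackS',S,s2(*p),.01)
for p in [(135,273),(250,270)]:P('barT',T,t1(*p),.11)
for p in [(355,524),(277,595)]:P('barS',S,s1(*p),.11)
for p in [(135,185),(250,182)]:P('plateT',T,t1(*p),.119)
for p in [(135,73),(205,72),(205,133),(135,133)]:P('tubeT',T,t1(*p),.214)
for p in [(183,332),(236,356),(188,393),(133,368)]:P('tubeS',S,s1(*p),.214)
a=cv2.imread('pics/top.png')
for n,p,z in [('beaker',(140,212),.09),('bottle',(265,147),.15),('jar',(409,205),.1),('pinkA',(309,291),.06),('pinkend',(267,288),.05)]:P(n,T,p,z)
```

```text
rim top [ 0.5738 -0.1951  0.07  ]
rim side [ 0.577  -0.1915  0.07  ]
rackT [ 0.6378 -0.218   0.01  ]
rackT [ 0.6055 -0.139   0.01  ]
rackT [ 0.4304 -0.2071  0.01  ]
rackT [ 0.4618 -0.2836  0.01  ]
rackS [ 0.6302 -0.2152  0.01  ]
rackS [ 0.6013 -0.1349  0.01  ]
rackS [ 0.4296 -0.2007  0.01  ]
rackS [ 0.456  -0.2752  0.01  ]
barT [0.4652 0.2671 0.11  ]
barT [0.4651 0.1874 0.11  ]
barS [0.4636 0.1913 0.11  ]
barS [0.465  0.2612 0.11  ]
plateT [0.5255 0.2662 0.119 ]
plateT [0.5254 0.1863 0.119 ]
tubeT [0.5833 0.2485 0.214 ]
tubeT [0.5827 0.2028 0.214 ]
tubeT [0.5421 0.2026 0.214 ]
tubeT [0.5434 0.2479 0.214 ]
tubeS [0.5815 0.2096 0.214 ]
tubeS [0.5436 0.2043 0.214 ]
tubeS [0.5447 0.2438 0.214 ]
tubeS [0.5832 0.2497 0.214 ]
beaker [0.5986 0.3985 0.09  ]
bottle [0.7636 0.0342 0.15  ]
jar [ 0.5956 -0.3724  0.1   ]
pinkA [ 0.3629 -0.0793  0.06  ]
pinkend [0.3751 0.0397 0.05  ]
```

```bash
cat >> h.py <<'E'
def plan(x,y,z,psi):
    o=get_obs();R=Ro.from_rotvec(o['tool_rot'])
    G=Ro.from_euler('z',psi)*Ro.from_euler('x',np.pi)
    print('shift cm',np.round(go([x,y,z]),2),'turn',np.round((R.inv()*G).as_rotvec(),3),'at',np.round(o['tool_pos'],4),'t',round(o['t'],2),'F',np.round(o['contact_force'],1),'open',round(o['opening'],4))
E
python3 -c "
from h import *
plan(.575,-.193,.2,.357)"
```

```text
shift cm [ 49.65 -27.61   0.05] turn [-0.002 -0.    -0.069] at [ 0.1773 -0.5987  0.1999] t 0.1 F [-0.3 -0.5  0.2] open 0.0855
```

```bash
R='no'; python3 -m jog '[[49.65,-27.6,0,0,0,-0.069,0],[49.65,-27.6,0,0,0,-0.069,0],[49.65,-27.6,0,0,0,-0.069,0],[49.65,-27.6,0,0,0,-0.069,0],[49.65,-27.6,0,0,0,-0.069,0],[49.65,-27.6,0,0,0,-0.069,0],[49.65,-27.6,0,0,0,-0.069,0],[49.65,-27.6,0,0,0,-0.069,0]]' 60; python3 -c "
from h import *
plan(.575,-.193,.2,.357)"
```

```text
t: 0.77
tool_pos: [0.4114, -0.3592, 0.2003]
tool_rot: [-3.09, -0.557, 0.0]
contact_force: [0.4, -0.3, 0.4]
opening: 0.085
shift cm [21.13 -9.86  0.06] turn [-0.002 -0.    -0.   ] at [ 0.4114 -0.3592  0.2003] t 0.77 F [ 0.4 -0.3  0.4] open 0.085
```

```bash
python3 -m jog '[[21.1,-9.9,0,0,0,0,0],[21.1,-9.9,0,0,0,0,0],[21.1,-9.9,0,0,0,0,0],[21.1,-9.9,0,0,0,0,0],[21.1,-9.9,0,0,0,0,0],[21.1,-9.9,0,0,0,0,0],[21.1,-9.9,0,0,0,0,0],[21.1,-9.9,0,0,0,0,0]]'; python3 -c "
from h import *
plan(.575,-.193,.2,.357)
im,c=snap('wrist','w1.png')
print(proj(c,[.575,-.193,.07]))"
```

```text
t: 1.43
tool_pos: [0.5749, -0.1914, 0.1998]
tool_rot: [-3.088, -0.561, 0.002]
contact_force: [0.0, 0.2, -0.9]
opening: 0.0856
shift cm [-0.05  0.15 -0.02] turn [-0.003  0.001  0.002] at [ 0.5749 -0.1914  0.1998] t 1.43 F [ 0.   0.2 -0.9] open 0.0856
[280.96802936 191.38701022]
```

View pics/w1.png

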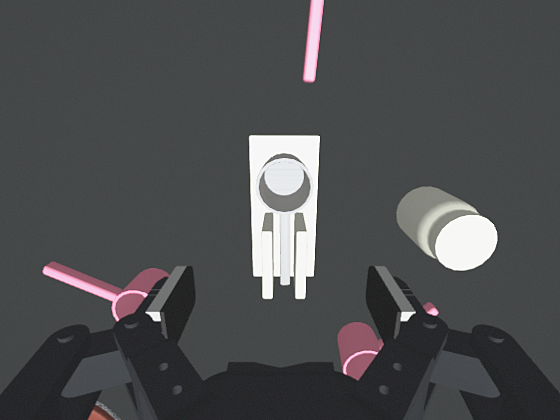

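The wrist view shows the cup's rim centred near (285,186), with the rack's long axis aligned with the tool's x. I'll refine the cup's position with a ray.

```bash
python3 -c "
from h import *
c=calibration('wrist')
print(ray(c,285.3,185.5,.07),ray(c,257,185,.07),ray(c,314,185,.07))
r=[ray(c,u,v,.01) for u,v in [(249.5,136),(319.5,136),(252.5,276),(315,276)]];print(np.round(r,4))
d=(r[0]+r[1]-r[2]-r[3]);print(np.arctan2(d[1],d[0]),(r[0]+r[1])/2-.048*d/np.linalg.norm(d))
"
```

```text
[ 0.58189568 -0.19602482  0.07      ] [ 0.57205611 -0.16826315  0.07      ] [ 0.5928734  -0.22377752  0.07      ]
[[ 0.6096 -0.141   0.01  ]
 [ 0.6386 -0.2186  0.01  ]
 [ 0.432  -0.2053  0.01  ]
 [ 0.4625 -0.2862  0.01  ]]
0.35701765710952327 [ 0.57912377 -0.19655236  0.01      ]
```

```bash
python3 -c "
from h import *
plan(.579,-.196,.032,.357)"
```

```text
shift cm [ 0.33  0.55 16.78] turn [-0.003  0.001  0.001] at [ 0.5743 -0.1924  0.1999] t 1.48 F [ 0.5 -0.1  0.1] open 0.0859
```

```bash
python3 -m jog '[[0.3,0.55,4,0,0,0,0],[0.3,0.55,8,0,0,0,0],[0.3,0.55,11,0,0,0,0],[0.3,0.55,13,0,0,0,0],[0.3,0.55,15,0,0,0,0],[0.3,0.55,16.3,0,0,0,0],[0.3,0.55,16.8,0,0,0,0],[0.3,0.55,16.8,0,0,0,0]]'
python3 -m jog '[[0,0,0,0,0,0,80],[0,0,0,0,0,0,120],[0,0,0,0,0,0,120],[0,0,0,0,0,0,120],[0,0,0,0,0,0,120],[0,0,0,0,0,0,120]]' 40
python3 -c "
from h import *
plan(.56,.06,.15,1.571)"
```

```text
t: 2.15
tool_pos: [0.5773, -0.1965, 0.0305]
tool_rot: [-3.088, -0.556, 0.006]
contact_force: [-0.5, -0.2, -0.0]
opening: 0.0854
t: 2.65
tool_pos: [0.5789, -0.1976, 0.0326]
tool_rot: [-3.091, -0.557, 0.001]
contact_force: [1.0, -2.6, 1.5]
opening: 0.0454
shift cm [  7.21 -24.81 -11.72] turn [-1.000e-03 -0.000e+00 -1.215e+00] at [ 0.5789 -0.1976  0.0326] t 2.65 F [ 1.  -2.6  1.5] open 0.0454
```

An opening of 45 mm is less than the cup's width, so I need to look.

Run:
```python
from h import *
w,_=snap('wrist');s,c=snap('side')
p=proj(c,[.579,-.196,.05]).astype(int);print(p)
x,y=p[0]-60,p[1]-50
cv2.imwrite('pics/c1.png',np.hstack([cv2.resize(s[y:y+105,x:x+100],(400,420),interpolation=cv2.INTER_CUBIC),w[:,100:500]])[:,:,::-1])
```

```text
[319 210]
```

View pics/c1.png

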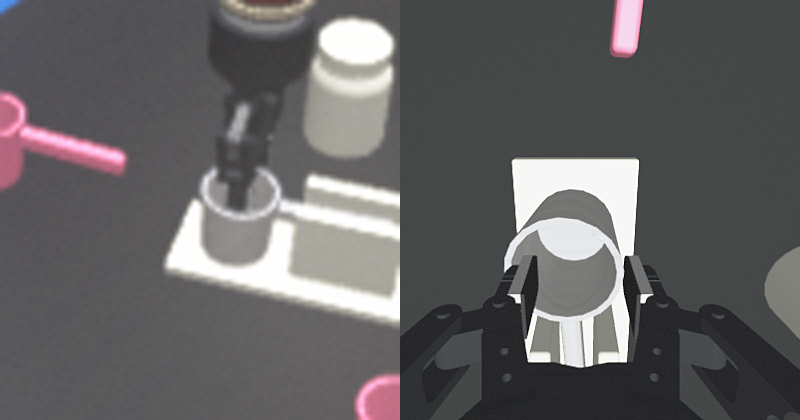

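Run:
```python
from h import *
w,cw=snap('wrist');s,c=snap('side');o=get_obs();print(o['tool_pos'],o['opening'],o['contact_force'],o['wrist_torque'])
R=Ro.from_rotvec(o['tool_rot']).as_matrix()
s=cv2.resize(s[160:260,260:360],(600,600),interpolation=cv2.INTER_CUBIC)
for sg,col in ((-1,(255,0,0)),(1,(0,255,0))):
    for z in (-.011,.008):
        X=o['tool_pos']+R@[0,sg*.0227,z];u=(proj(c,X)-[260,160])*6+3
        cv2.circle(s,tuple(int(v) for v in u),4,col,-1);print(sg,z,np.round(X,4),np.round(u),proj(cw,X))
w=cv2.resize(w[180:420,230-40:370-40],(200,343))
out=np.zeros((600,800,3),np.uint8);out[:,:600]=s;out[:343,600:]=w
cv2.imwrite('pics/c2.png',out[:,:,::-1])
```

```text
[ 0.57762286 -0.19680439  0.03083085] 0.04512924830257861 [ 0.99367229 -1.25796816  2.44305713] [-0.34828614 -0.22775926  0.02900235]
-1 -0.011 [ 0.5697 -0.1756  0.0419] [348. 346.] [239.72979468 251.77397853]
-1 0.008 [ 0.5697 -0.1755  0.0229] [346. 373.] [243.37770396 238.86208759]
1 -0.011 [ 0.5856 -0.2181  0.0417] [370. 293.] [314.98836941 251.77664925]
1 0.008 [ 0.5855 -0.2181  0.0227] [367. 320.] [311.80248804 238.86701216]
```

View pics/c2.png

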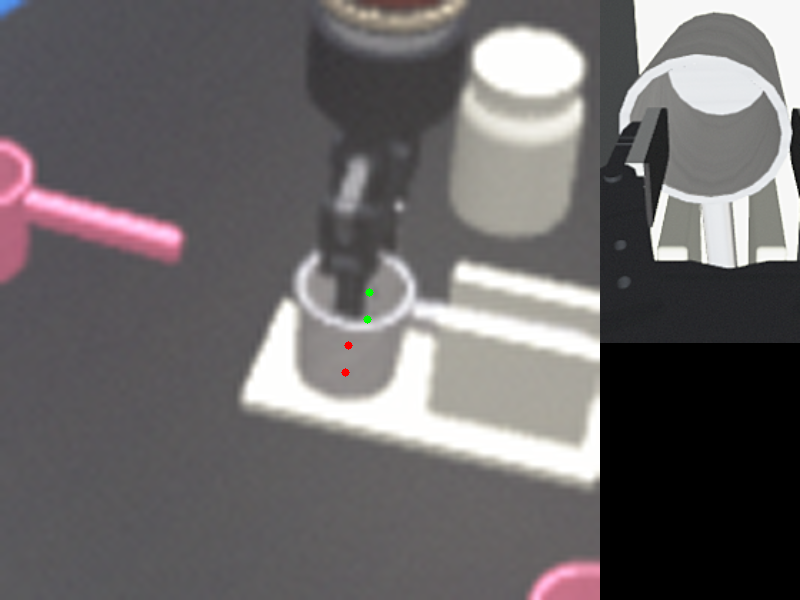

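The near finger stands inside the cup and the far one outside, so nothing is gripped. I'll go straight up at this opening, then look again.

```bash
python3 -m jog '[[0,0,-0.5,0,0,0,120],[0,0,-1.5,0,0,0,120],[0,0,-3,0,0,0,120],[0,0,-5,0,0,0,120],[0,0,-7.5,0,0,0,120],[0,0,-10,0,0,0,120],[0,0,-10,0,0,0,120],[0,0,-10,0,0,0,120]]'
python3 - <<'E'
from h import *
w,cw=snap('wrist');s,c=snap('side');plan(.579,-.196,.1,.357)
print(proj(cw,[.579,-.196,.07]))
s=cv2.resize(s[150:250,260:340],(400,500),interpolation=cv2.INTER_CUBIC)
w=cv2.resize(w[:,100:436],(400,500))
cv2.imwrite('pics/c3.png',np.hstack([s,w])[:,:,::-1])
E
```

```text
t: 3.52
tool_pos: [0.579, -0.1972, 0.1332]
tool_rot: [-3.09, -0.556, 0.0]
contact_force: [-1.5, -0.3, -0.5]
opening: 0.0452
shift cm [0.2  0.03 2.98] turn [-0.006  0.004 -0.001] at [ 0.5772 -0.1965  0.1298] t 3.62 F [-0.2 -1.1  0.1] open 0.0454
[277.58524222 211.14800823]
```

View pics/c3.png

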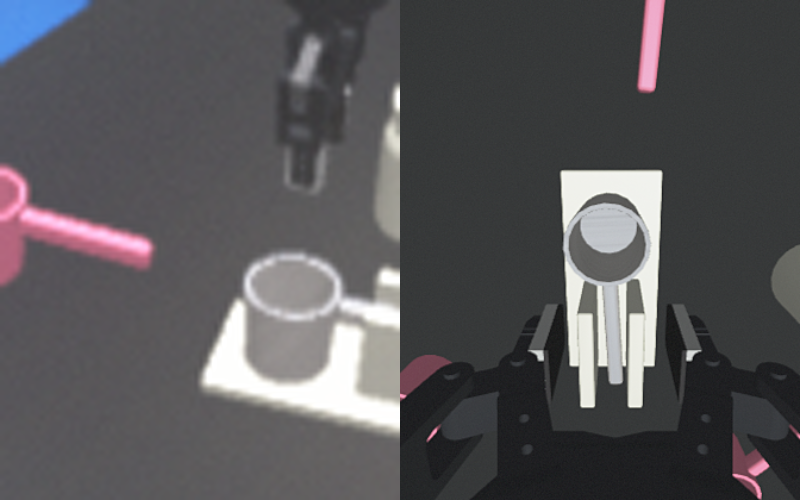

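The dipper still stands in the rack, shifted a few mm. I'll re-locate the rim, at about (274,205) in wrist pixels, and close slowly this time.

Run:
```python
from h import *
c=calibration('wrist');k=lambda x,y:((x-400)*.84+100,y*.84)
m=ray(c,*k(607,244.5),.07);print('rim',m,ray(c,*k(564,244),.07),ray(c,*k(650,244),.07))
S=calibration('side');print('side rim',ray(S,260+293/5,150+286/5,.07))
a=ray(c,*k(608.5,290),.064);b=ray(c,*k(615.5,382),.064);d=a-b;print(a,b,'yaw',np.arctan2(d[1],d[0]))
r=[ray(c,*k(u,v),.01) for u,v in [(560.5,170.5),(662,170.5),(569,366),(655,366)]];d=(r[0]+r[1]-r[2]-r[3]);print(np.arctan2(d[1],d[0]),(r[0]+r[1])/2-.048*d/np.linalg.norm(d))
o=get_obs();R=Ro.from_rotvec(o['tool_rot']);print('cup in tool cm',R.inv().apply(m-o['tool_pos'])*100)
```

```text
rim [ 0.58160591 -0.19015449  0.07      ] [ 0.57156865 -0.16234761  0.07      ] [ 0.59230509 -0.21767024  0.07      ]
side rim [ 0.57729396 -0.18837128  0.07      ]
[ 0.54702682 -0.20378465  0.064     ] [ 0.47223385 -0.23723133  0.064     ] yaw 0.4205147966450916
0.3576483121953148 [ 0.57805822 -0.19379796  0.01      ]
cup in tool cm [ 0.66189793 -0.40595331  5.97806323]
```

```bash
python3 -c "
from h import *
plan(.580,-.1895,.03,.40)"; python3 -m jog '[[0,0,0,0,0,0,0],[0,0,0,0,0,0,0],[0,0,0,0,0,0,0],[0,0,0,0,0,0,0],[0,0,0,0,0,0,0],[0,0,0,0,0,0,0]]' 30;python3 -c "
from h import *
plan(.580,-.1895,.03,.40)"
```

```text
shift cm [ 0.55 -0.5   9.98] turn [-0.006  0.004 -0.044] at [ 0.5772 -0.1965  0.1298] t 3.62 F [-0.2 -1.1  0.1] open 0.0454
t: 4.12
tool_pos: [0.5771, -0.1965, 0.1296]
tool_rot: [-3.087, -0.556, 0.008]
contact_force: [0.5, -0.9, 0.3]
opening: 0.0855
shift cm [ 0.56 -0.49  9.96] turn [-0.006  0.004 -0.044] at [ 0.5771 -0.1965  0.1296] t 4.12 F [ 0.5 -0.9  0.3] open 0.0855
```

```bash
python3 -m jog '[[0.55,-0.5,0,-0.006,0.004,-0.044,0],[0.55,-0.5,2,-0.006,0.004,-0.044,0],[0.55,-0.5,4,-0.006,0.004,-0.044,0],[0.55,-0.5,6,-0.006,0.004,-0.044,0],[0.55,-0.5,8,-0.006,0.004,-0.044,0],[0.55,-0.5,9.5,-0.006,0.004,-0.044,0],[0.55,-0.5,10,-0.006,0.004,-0.044,0],[0.55,-0.5,10,-0.006,0.004,-0.044,0]]'
python3 -m jog '[[0,0,0,0,0,0,30],[0,0,0,0,0,0,45],[0,0,0,0,0,0,55],[0,0,0,0,0,0,62],[0,0,0,0,0,0,67],[0,0,0,0,0,0,67]]' 20
python3 -m jog '[[0,0,0,0,0,0,70],[0,0,0,0,0,0,73],[0,0,0,0,0,0,76],[0,0,0,0,0,0,79],[0,0,0,0,0,0,82],[0,0,0,0,0,0,85],[0,0,0,0,0,0,88],[0,0,0,0,0,0,88]]' 20
python3 - <<'E'
from h import *
w,cw=snap('wrist');s,c=snap('side')
s=cv2.resize(s[150:250,260:340],(400,500),interpolation=cv2.INTER_CUBIC)
w=cv2.resize(w[:,100:436],(400,500))
cv2.imwrite('pics/c4.png',np.hstack([s,w])[:,:,::-1])
E
```

```text
t: 4.78
tool_pos: [0.5786, -0.1889, 0.0278]
tool_rot: [-3.077, -0.624, 0.004]
contact_force: [-0.2, -0.4, -0.5]
opening: 0.0852
t: 5.28
tool_pos: [0.58, -0.1899, 0.0293]
tool_rot: [3.078, 0.624, -0.0]
contact_force: [1.5, -1.5, 2.3]
opening: 0.0632
t: 5.95
tool_pos: [0.5805, -0.1899, 0.0299]
tool_rot: [3.078, 0.624, 0.002]
contact_force: [1.0, 0.1, 5.5]
opening: 0.0607
```

View pics/c4.png

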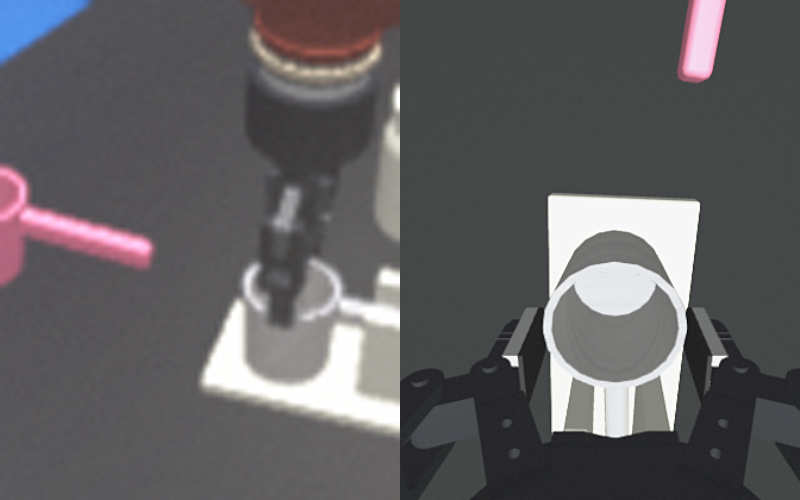

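Both fingers are now outside the cup and stopped on it at 60.7 mm. I'll lift gently.

```bash
python3 -m jog '[[0,0,0,0,0,0,95],[0,0,-0.3,0,0,0,95],[0,0,-1,0,0,0,95],[0,0,-2,0,0,0,95],[0,0,-4,0,0,0,95],[0,0,-6,0,0,0,95],[0,0,-8,0,0,0,95],[0,0,-8,0,0,0,95]]' 30
python3 -c "
from h import *
plan(.54,.06,.115,1.571)
w,cw=snap('wrist','w5.png')"
```

```text
t: 6.72
tool_pos: [0.583, -0.191, 0.1153]
tool_rot: [3.073, 0.624, 0.011]
contact_force: [1.4, -0.7, -0.5]
opening: 0.0601
shift cm [  5.83 -24.79  -0.12] turn [ 1.000e-02 -1.000e-03 -1.171e+00] at [ 0.583  -0.191   0.1153] t 6.72 F [ 1.4 -0.7 -0.5] open 0.0601
```

View pics/w5.png

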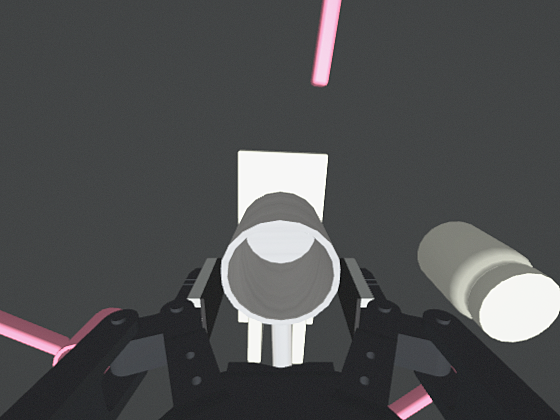

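```bash
python3 -m jog '[[0.7,-3.1,-1,0,0,-0.12,95],[1.4,-6.2,-1,0,0,-0.24,95],[2.2,-9.3,-1,0,0,-0.36,95],[2.9,-12.4,-1,0,0,-0.48,95],[3.6,-15.5,-1,0,0,-0.60,95],[4.3,-18.6,-1,0,0,-0.72,95],[5.1,-21.7,-1,0,0,-0.84,95],[5.8,-24.8,-1,0.005,0,-0.96,95]]' 30
python3 -c "
from h import *
plan(.54,.06,.125,1.571)"
```

```text
t: 7.43
tool_pos: [0.5367, 0.062, 0.1197]
tool_rot: [-2.436, -1.982, 0.001]
contact_force: [0.6, 0.2, -0.9]
opening: 0.06
shift cm [-0.13  0.36 -0.53] turn [-0.001 -0.    -0.205] at [0.5367 0.062  0.1197] t 7.43 F [ 0.6  0.2 -0.9] open 0.06
```

```bash
python3 -m jog '[[-0.1,0.35,0,0,0,-0.12,95],[-0.1,0.35,1,0,0,-0.205,95],[-0.1,0.35,3,0,0,-0.205,95],[-0.1,0.35,5,0,0,-0.205,95],[-0.1,0.35,7,0,0,-0.205,95],[-0.1,0.35,8.5,0,0,-0.205,95],[-0.1,0.35,9.2,0,0,-0.205,95],[-0.1,0.35,9.2,0,0,-0.205,95]]' 30
python3 -c "
from h import *
plan(.54,.06,.02,1.571)"
```

```text
t: 8.1
tool_pos: [0.5367, 0.0604, 0.024]
tool_rot: [-2.217, -2.217, 0.009]
contact_force: [-0.6, 0.8, -1.5]
opening: 0.06
shift cm [-0.04  0.34  0.39] turn [-0.008 -0.     0.   ] at [0.5367 0.0604 0.024 ] t 8.1 F [-0.6  0.8 -1.5] open 0.06
```

```bash
python3 -m jog '[[0,0,0.2,0,0,0,95],[0,0,0.3,0,0,0,95],[0,0,0.4,0,0,0,95],[0,0,0.4,0,0,0,95],[0,0,0.4,0,0,0,95]]' 30
python3 -c "
from h import *
plan(.54,.06,.02,1.571)"
```

```text
t: 8.52
tool_pos: [0.5373, 0.0603, 0.0208]
tool_rot: [-2.218, -2.218, 0.007]
contact_force: [0.7, 0.1, -1.2]
opening: 0.0602
shift cm [-0.03  0.27  0.08] turn [-0.007 -0.     0.   ] at [0.5373 0.0603 0.0208] t 8.52 F [ 0.7  0.1 -1.2] open 0.0602
```

```bash
python3 -m jog '[[0,0,0.1,0,0,0,95],[0,0,0.1,0,0,0,95],[0,0,0.1,0,0,0,95]]' | grep -E 'pos|force';python3 -m jog '[[0,0,0.15,0,0,0,95],[0,0,0.15,0,0,0,95],[0,0,0.15,0,0,0,95]]' | grep -E 'pos|force'; python3 -m jog '[[0,0,0.15,0,0,0,95],[0,0,0.15,0,0,0,95],[0,0,0.15,0,0,0,95]]' | grep -E 'pos|force'
```

```text
tool_pos: [0.5377, 0.0606, 0.0205]
contact_force: [-1.8, 0.8, 2.7]
tool_pos: [0.5378, 0.0611, 0.0203]
contact_force: [-4.4, 2.8, 7.8]
tool_pos: [0.5378, 0.0613, 0.0203]
contact_force: [-5.8, 1.5, 9.1]
```

In contact with the bench. I'll release slowly, go up, and look for the handle.

```bash
python3 -m jog '[[0,0,-0.1,0,0,0,80],[0,0,-0.1,0,0,0,60],[0,0,-0.1,0,0,0,30],[0,0,-0.1,0,0,0,0],[0,0,-0.1,0,0,0,0],[0,0,-0.1,0,0,0,0],[0,0,-0.1,0,0,0,0]]' 20|grep open; python3 -m jog '[[0,0,-3,0,0,0,0],[0,0,-6,0,0,0,0],[0,0,-9,0,0,0,0],[-3,0,-12,0,0,0,0],[-6,0,-14,0,0,0,0],[-8,0,-14,0,0,0,0],[-8,0,-14,0,0,0,0],[-8,0,-14,0,0,0,0]]'
python3 -c "
from h import *
w,cw=snap('wrist','w6.png')
plan(.54,-.04,.16,1.571)"
```

```text
opening: 0.0856
t: 10.52
tool_pos: [0.5389, -0.0197, 0.1611]
tool_rot: [-2.219, -2.215, 0.005]
contact_force: [-0.6, 0.6, -0.0]
opening: 0.0854
shift cm [-2.11  0.15  0.03] turn [-0.008 -0.002 -0.   ] at [ 0.5385 -0.0189  0.1604] t 10.57 F [-0.1 -0.2 -0.5] open 0.0853
```

View pics/w6.png

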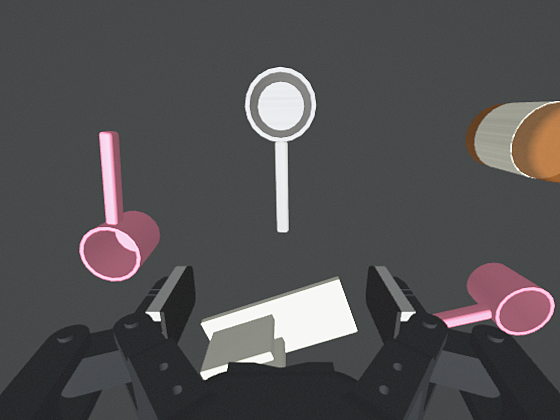

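The dipper stands upright with its rim centred at (280,104) and its handle running straight down the image to (283,232).

Run:
```python
from h import *
c=calibration('wrist')
m=ray(c,280.5,103.5,.06);e=ray(c,282.8,232,.054);a=ray(c,282,145,.054);print('rim',m,'end',e,a)
d=m-e;L=np.hypot(*d[:2]);print(L,'yaw',np.arctan2(d[1],d[0]))
h=m[:2]-d[:2]/L*.1;print('handle',h)
plan(h[0],h[1],.16,np.arctan2(d[1],d[0]))
# rough spout recheck: 8px error checks
```

```text
rim [0.53852807 0.06624425 0.06      ] end [ 0.54086432 -0.05616247  0.054     ] [0.53988203 0.0303287  0.054     ]
0.12242901761018342 yaw 1.5898800150080734
handle [ 0.54043632 -0.03373754]
shift cm [-1.49  0.2   0.03] turn [-0.008 -0.002 -0.019] at [ 0.5385 -0.0189  0.1604] t 10.57 F [-0.1 -0.2 -0.5] open 0.0853
```

```bash
python3 -m jog '[[-1.5,0.2,0,-0.008,-0.002,-0.019,130],[-1.5,0.2,3,-0.008,-0.002,-0.019,130],[-1.5,0.2,6,-0.008,-0.002,-0.019,130],[-1.5,0.2,9,-0.008,-0.002,-0.019,130],[-1.5,0.2,11,-0.008,-0.002,-0.019,130],[-1.5,0.2,12.3,-0.008,-0.002,-0.019,130],[-1.5,0.2,12.6,-0.008,-0.002,-0.019,130],[-1.5,0.2,12.6,-0.008,-0.002,-0.019,130]]' 20
python3 -m jog '[[0,0,0,0,0,0,170],[0,0,0,0,0,0,190],[0,0,0,0,0,0,200],[0,0,0,0,0,0,210],[0,0,0,0,0,0,217],[0,0,0,0,0,0,224],[0,0,0,0,0,0,230],[0,0,0,0,0,0,230]]' 30
python3 -m jog '[[0,0,0,0,0,0,235],[0,0,0,0,0,0,240],[0,0,0,0,0,0,240]]' 60
```

```text
t: 11.23
tool_pos: [0.5385, -0.0327, 0.0331]
tool_rot: [-2.198, -2.241, 0.002]
contact_force: [0.1, 0.3, 0.0]
opening: 0.0415
t: 11.9
tool_pos: [0.5386, -0.0328, 0.0332]
tool_rot: [-2.198, -2.241, 0.002]
contact_force: [-0.4, 0.8, 0.6]
opening: 0.0082
t: 12.15
tool_pos: [0.5385, -0.0328, 0.0331]
tool_rot: [-2.198, -2.241, 0.002]
contact_force: [0.6, -0.4, 0.0]
opening: 0.0049
```

The opening reads 4.9 mm on a 12 mm bar, so it isn't held. I'll look with one composite.

Run:
```python
from h import *
w,cw=snap('wrist');s,c=snap('side')
p=proj(c,[.5385,.0,.04]).astype(int);print(p)
x,y=max(p[0]-50,0),p[1]-70
s2=cv2.resize(s[y:y+120,x:x+80],(400,600),interpolation=cv2.INTER_CUBIC)
w2=cv2.resize(w[60:420,160:400],(400,600),interpolation=cv2.INTER_CUBIC)
o=get_obs();R=Ro.from_rotvec(o['tool_rot']).as_matrix()
for z in(.008,-.011):
    u=(proj(c,o['tool_pos']+R@[0,0,z])-[x,y])*5;cv2.circle(s2,tuple(int(v) for v in u),3,(255,0,0),-1)
    u=(proj(cw,o['tool_pos']+R@[0,0,z])-[160,60])*5/3;cv2.circle(w2,tuple(int(v) for v in u),3,(255,0,0),-1)
cv2.imwrite('pics/c7.png',np.hstack([s2,w2])[:,:,::-1])
```

```text
[291 253]
```

View pics/c7.png

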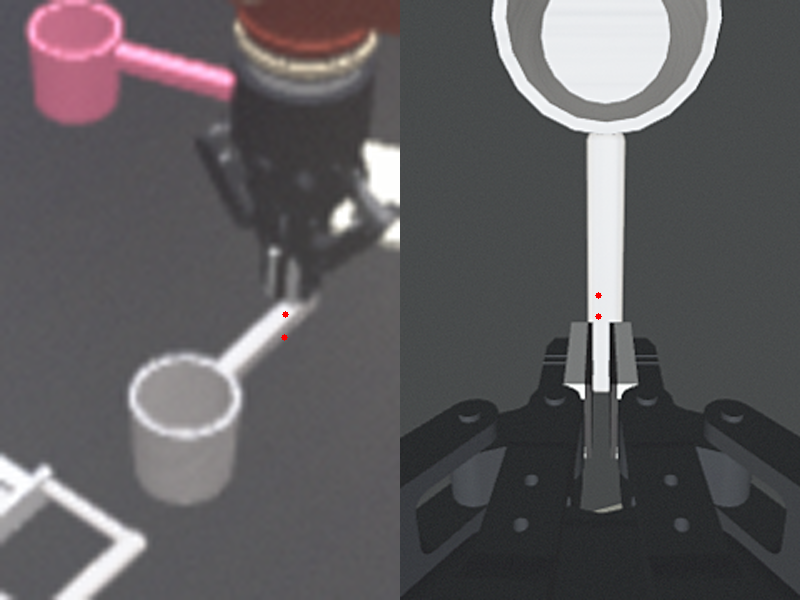

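The picture shows the closed fingertips just above the handle, so they reach about 25–30 mm less far than the stated geometry. That also explains the first miss at the cup rim. I'll open, go lower in steps watching the force, then grip.

```bash
python3 -m jog '[[0,0,0,0,0,0,130],[0,0,0,0,0,0,130],[0,0,0,0,0,0,130],[0,0,0,0,0,0,130],[0,0,0.5,0,0,0,130],[0,0,1,0,0,0,130],[0,0,1.2,0,0,0,130],[0,0,1.2,0,0,0,130]]' 20
python3 -m jog '[[0,0,0.5,0,0,0,130],[0,0,1,0,0,0,130],[0,0,1.2,0,0,0,130],[0,0,1.2,0,0,0,130]]' 20
python3 -m jog '[[0,0,0,0,0,0,170],[0,0,0,0,0,0,185],[0,0,0,0,0,0,195],[0,0,0,0,0,0,205],[0,0,0,0,0,0,212],[0,0,0,0,0,0,220],[0,0,0,0,0,0,225],[0,0,0,0,0,0,225]]' 20
```

```text
t: 12.92
tool_pos: [0.5375, -0.0326, 0.0199]
tool_rot: [-2.196, -2.24, 0.003]
contact_force: [-0.2, 0.4, -0.7]
opening: 0.0423
t: 13.25
tool_pos: [0.5367, -0.0324, 0.0068]
tool_rot: [-2.196, -2.239, 0.005]
contact_force: [-0.1, -0.2, -0.1]
opening: 0.0422
t: 13.92
tool_pos: [0.5372, -0.0325, 0.0072]
tool_rot: [-2.196, -2.239, 0.004]
contact_force: [1.5, -0.3, 0.6]
opening: 0.0113
```

```bash
cat >> h.py <<'E'
def rim(z,box=None):
    w,c=snap('wrist');h=w.astype(int)
    m=((h.min(2)>105)&(h.max(2)-h.min(2)<40)).astype(np.uint8)
    m[250:]=0
    cs,_=cv2.findContours(m,cv2.RETR_EXTERNAL,cv2.CHAIN_APPROX_NONE)
    cs=max(cs,key=cv2.contourArea);f=np.zeros_like(m);cv2.drawContours(f,[cs],-1,1,-1)
    f=cv2.morphologyEx(f,cv2.MORPH_OPEN,cv2.getStructuringElement(cv2.MORPH_ELLIPSE,(45,45)))
    cs,_=cv2.findContours(f,cv2.RETR_EXTERNAL,cv2.CHAIN_APPROX_NONE);cs=max(cs,key=cv2.contourArea)
    e=cv2.fitEllipse(cs);X=ray(c,*e[0],z);print('ellipse',np.round(e[0],1),np.round(e[1],1),'X',np.round(X,4));return X
E
python3 -c "
from h import *
rim(.06)"
python3 -m jog '[[0,0,0,0,0,0,240],[0,0,0,0,0,0,240],[0,0,0,0,0,0,240],[0,0,-0.3,0,0,0,240],[0,0,-0.6,0,0,0,240],[0,0,-0.9,0,0,0,240],[0,0,-0.9,0,0,0,240],[0,0,-0.9,0,0,0,240]]' 60
python3 -c "
from h import *
rim(.069);o=get_obs();print(o['contact_force'],o['wrist_torque'],o['tool_pos'])"
```

```text
ellipse [283.   66.4] [156.8 174.3] X [0.5373 0.0624 0.06  ]
t: 14.63
tool_pos: [0.5372, -0.0325, 0.0163]
tool_rot: [-2.196, -2.239, 0.004]
contact_force: [0.4, -0.6, -2.2]
opening: 0.0101
ellipse [282.2  66.3] [156.1 173. ] X [0.537  0.0624 0.069 ]
[ 0.87676192 -0.26562992 -1.68768191] [-0.17726663 -0.02378377  0.0196231 ] [ 0.53711671 -0.0325114   0.01613065]
```

The dipper is held and level: the rim stays put in the wrist image and the weight reads about 1.7 N. Now to carry it in from the -y side.

```bash
python3 -c "
from h import *
plan(.5665,.1278,.0165,1.575)"
```

```text
shift cm [15.97  3.25 -0.03] turn [-0.006 -0.002  0.015] at [ 0.5371 -0.0325  0.0161] t 14.68 F [ 0.9 -0.3 -1.7] open 0.0104
```

```bash
python3 -m jog '[[1,0.8,0,0,0,0,240],[2.5,2,0,0,0,0.01,240],[4.5,3.25,0,0,0,0.015,240],[7,3.25,0,0,0,0.015,240],[9.5,3.25,0,0,0,0.015,240],[12,3.25,0,0,0,0.015,240],[14,3.25,0,0,0,0.015,240],[15,3.25,0,0,0,0.015,240]]' 60
python3 -c "
from h import *
plan(.5665,.1278,.0165,1.575)
w,c=snap('wrist');cv2.imwrite('pics/w8.png',w[:,:,::-1])
t,c=snap('top','t8.png');s,c=snap('side','s8.png')"
```

```text
t: 15.35
tool_pos: [0.5665, 0.1209, 0.016]
tool_rot: [-2.21, -2.224, 0.004]
contact_force: [0.4, -0.7, -3.4]
opening: 0.0104
shift cm [ 0.69  0.   -0.05] turn [-0.006 -0.003  0.002] at [0.5665 0.1209 0.016 ] t 15.35 F [ 0.4 -0.7 -3.4] open 0.0104
```

```bash
python3 -m jog '[[0.4,0,0,0,0,0,240],[0.7,0,0,0,0,0,240],[0.7,0,0,0,0,0,240],[0.7,0,0.3,0,0,0,240],[0.7,0,0.6,0,0,0,240],[0.7,0,0.8,0,0,0,240],[0.7,0,0.8,0,0,0,240],[0.7,0,0.8,0,0,0,240]]' 60
python3 -m jog '[[0,0,0.1,0,0,0,240],[0,0,0.1,0,0,0,240],[0,0,0.1,0,0,0,240]]' 60
```

```text
t: 16.17
tool_pos: [0.5665, 0.1254, 0.0079]
tool_rot: [-2.211, -2.224, 0.006]
contact_force: [-0.8, -0.2, -1.9]
opening: 0.0102
t: 16.42
tool_pos: [0.5667, 0.1252, 0.0073]
tool_rot: [-2.211, -2.224, 0.006]
contact_force: [-2.0, -2.8, 2.6]
opening: 0.0104
```

Run:
```python
from h import *
a=cv2.imread('pics/side.png')[:,:,::-1].astype(int);s,c=snap('side');cv2.imwrite('pics/s9.png',s[:,:,::-1])
for z in (.005,.015,.03,.05):
    u,v=proj(c,[.565,.2265,z]);v=int(round(v));print(z,u,v)
    print(' now',s[v,int(u)-24:int(u)+25].mean(1).astype(int).tolist());print(' was',a[v,int(u)-24:int(u)+25].mean(1).astype(int).tolist())
```

```text
0.005 230.8707073223489 305
 now [127, 120, 109, 86, 77, 79, 87, 89, 89, 91, 89, 89, 89, 91, 92, 114, 129, 130, 133, 135, 135, 137, 137, 138, 137, 138, 141, 140, 142, 137, 138, 138, 137, 139, 144, 183, 224, 239, 242, 240, 187, 133, 145, 216, 240, 244, 245, 242, 225]
 was [126, 123, 110, 89, 79, 83, 89, 88, 89, 89, 90, 91, 90, 91, 91, 90, 92, 90, 90, 91, 90, 89, 92, 91, 89, 93, 89, 91, 91, 91, 91, 90, 93, 98, 124, 180, 225, 240, 243, 241, 189, 135, 148, 217, 241, 245, 246, 243, 226]
0.015 230.6560456619195 303
 now [132, 138, 132, 130, 115, 90, 82, 84, 89, 89, 91, 89, 90, 91, 94, 124, 132, 135, 136, 138, 140, 140, 141, 140, 140, 139, 138, 136, 139, 139, 139, 144, 175, 218, 237, 242, 241, 199, 145, 103, 91, 91, 91, 99, 135, 194, 238, 245, 246]
 was [132, 137, 135, 131, 116, 94, 84, 85, 89, 90, 92, 91, 89, 91, 91, 90, 92, 90, 92, 91, 94, 89, 90, 90, 91, 90, 91, 90, 91, 93, 98, 121, 171, 219, 238, 242, 242, 200, 146, 106, 93, 90, 92, 99, 137, 195, 239, 245, 246]
0.03 230.32949844177836 299
 now [143, 142, 145, 142, 133, 127, 127, 128, 123, 111, 88, 82, 84, 93, 118, 132, 147, 176, 217, 22
[... 158 characters left out ...]
144, 136, 130, 128, 127, 123, 110, 89, 82, 83, 88, 91, 93, 92, 91, 91, 89, 94, 91, 99, 143, 165, 145, 150, 204, 234, 242, 243, 225, 177, 117, 97, 92, 91, 93, 90, 91, 93, 92, 92, 91, 91, 92, 91, 96, 119]
0.05 229.88538102825257 295
 now [142, 144, 144, 143, 141, 129, 127, 128, 129, 127, 126, 127, 127, 127, 149, 231, 210, 159, 150, 150, 149, 154, 150, 157, 203, 186, 215, 200, 176, 163, 156, 150, 147, 149, 189, 228, 201, 135, 97, 92, 89, 91, 91, 92, 90, 91, 91, 91, 91]
 was [143, 144, 146, 145, 142, 129, 129, 128, 128, 130, 130, 128, 128, 128, 123, 105, 89, 83, 86, 90, 95, 111, 128, 150, 204, 188, 218, 202, 178, 164, 152, 123, 101, 92, 92, 92, 92, 93, 92, 92, 93, 93, 91, 92, 92, 89, 93, 90, 91]
```

Run:
```python
from h import *
s=cv2.imread('pics/s9.png').astype(int);a=cv2.imread('pics/side.png').astype(int);c=calibration('side')
for u in (227,230,232,234):print(u,s[288:322,u].mean(1).astype(int).tolist(),a[288:322,u].mean(1).astype(int)[-12:].tolist())
d=np.array([.016-.565,.73-.2265]);d/=np.hypot(*d)
print(d,proj(c,[.565+.028*d[0],.2265+.028*d[1],0]),[proj(c,[.565+.031*d[0]*k,.2265+.031*d[1]*k,.06]) for k in(-1,1)])
```

```text
227 [252, 245, 180, 158, 155, 157, 161, 150, 148, 153, 179, 232, 223, 153, 140, 140, 139, 137, 136, 138, 138, 140, 138, 137, 134, 116, 92, 88, 89, 88, 89, 89, 88, 89] [91, 89, 90, 89, 90, 89, 89, 88, 89, 87, 87, 87]
230 [253, 252, 252, 247, 229, 250, 248, 186, 204, 195, 155, 171, 194, 147, 142, 140, 138, 137, 139, 141, 140, 139, 138, 139, 138, 130, 102, 91, 89, 87, 89, 87, 89, 89] [89, 90, 91, 91, 89, 89, 89, 87, 91, 87, 88, 91]
232 [247, 251, 252, 252, 248, 210, 175, 200, 241, 240, 222, 202, 222, 149, 141, 138, 138, 141, 141, 141, 138, 138, 138, 139, 138, 130, 103, 89, 90, 89, 89, 89, 90, 89] [88, 89, 90, 89, 90, 90, 89, 90, 89, 89, 89, 91]
234 [245, 249, 250, 232, 179, 160, 159, 163, 185, 231, 242, 233, 190, 141, 137, 139, 139, 142, 139, 137, 137, 137, 139, 139, 140, 127, 95, 89, 88, 89, 91, 89, 88, 89] [91, 90, 91, 90, 91, 89, 90, 89, 89, 89, 88, 91]
[-0.73698695  0.67590697] [231.7564414  315.15495987] [array([228.82521279, 282.91834234]), array([230.52763282, 301.70351621])]
```

The side view puts the cup about 4 mm short in y. I'll nudge it +4 mm, set it down and release.

```bash
python3 -m jog '[[0,0,-0.3,0,0,0,240],[0.3,-0.1,-0.4,0,0,0,240],[0.5,-0.2,-0.4,0,0,0,240],[0.5,-0.2,-0.4,0,0,0,240],[0.5,-0.2,-0.2,0,0,0,240],[0.5,-0.2,0,0,0,0,240],[0.5,-0.2,0,0,0,0,240],[0.5,-0.2,0,0,0,0,240]]' 60
python3 - <<'E'
from h import *
s,c=snap('side');cv2.imwrite('pics/s10.png',s[:,:,::-1]);s=s.astype(int)
for u in (230,232,234):print(u,s[306:322,u].mean(1).astype(int).tolist())
for v in (295,305):print(v,s[v,206:254].mean(1).astype(int).tolist())
E
```

```text
t: 17.13
tool_pos: [0.5648, 0.1303, 0.0074]
tool_rot: [-2.211, -2.224, 0.005]
contact_force: [-0.6, 0.0, -0.8]
opening: 0.0106
230 [139, 139, 140, 141, 139, 137, 138, 138, 139, 130, 95, 89, 90, 88, 89, 88]
232 [138, 141, 143, 137, 137, 137, 138, 140, 140, 121, 95, 91, 88, 90, 88, 89]
234 [139, 138, 138, 137, 138, 139, 139, 139, 131, 109, 92, 90, 90, 88, 88, 88]
295 [143, 144, 144, 139, 129, 126, 128, 128, 128, 128, 129, 138, 199, 218, 158, 147, 149, 149, 151, 149, 155, 152, 157, 203, 187, 217, 199, 176, 164, 154, 150, 144, 141, 170, 233, 183, 111, 92, 90, 92, 91, 90, 91, 90, 91, 92, 91, 90]
305 [124, 120, 107, 86, 80, 82, 86, 90, 90, 88, 89, 91, 89, 92, 112, 130, 134, 136, 138, 140, 141, 139, 141, 141, 138, 139, 139, 138, 139, 138, 137, 137, 137, 139, 146, 184, 223, 238, 242, 240, 189, 133, 147, 217, 240, 245, 245, 242]
```

```bash
python3 -m jog '[[0,0,0.08,0,0,0,240],[0,0,0.08,0,0,0,230],[0,0,0.08,0,0,0,215],[0,0,0.05,0,0,0,190],[0,0,0.05,0,0,0,150],[0,0,0.05,0,0,0,130],[0,0,0.05,0,0,0,130],[0,0,0.05,0,0,0,130]]' 30
python3 -m jog '[[0,0,-1,0,0,0,130],[0,0,-3,0,0,0,130],[0,0,-6,0,0,0,130],[0,0,-9,0,0,0,130],[0,0,-12,0,0,0,130],[0,0,-15,0,0,0,130],[0,0,-16,0,0,0,130],[0,0,-16,0,0,0,130]]' 30
python3 - <<'E'
from h import *
s,c=snap('side');s=s.astype(int)
for u in (230,232,234):print(u,s[306:322,u].mean(1).astype(int).tolist())
print(s[295,206:254].mean(1).astype(int).tolist())
plan(.4645,.2265,.165,1.571)
E
```

```text
t: 17.85
tool_pos: [0.5647, 0.1303, 0.0068]
tool_rot: [-2.211, -2.224, 0.005]
contact_force: [0.4, 0.1, 0.7]
opening: 0.042
t: 18.52
tool_pos: [0.5682, 0.1304, 0.1717]
tool_rot: [2.215, 2.228, 0.005]
contact_force: [0.5, 0.5, 0.5]
opening: 0.0418
230 [140, 141, 141, 142, 143, 140, 142, 142, 140, 136, 97, 91, 88, 91, 90, 89]
232 [142, 144, 143, 142, 139, 141, 140, 142, 142, 133, 99, 92, 91, 90, 90, 91]
234 [142, 141, 137, 138, 139, 138, 140, 140, 133, 113, 94, 91, 91, 91, 91, 90]
[146, 145, 147, 143, 131, 129, 129, 127, 133, 131, 130, 140, 202, 221, 158, 150, 149, 151, 153, 151, 155, 154, 160, 206, 191, 219, 203, 179, 164, 160, 152, 146, 146, 177, 242, 196, 115, 95, 93, 94, 94, 94, 94, 94, 95, 94, 93, 94]
shift cm [  9.68 -10.16   0.4 ] turn [-0.002 -0.002  0.006] at [0.5666 0.1303 0.1686] t 18.57 F [-0.1 -0.7 -0.4] open 0.0421
```

```bash
python3 -m jog '[[0,-4,0.2,0,0,0,130],[0,-8,0.2,0,0,0,130],[1.5,-10.2,0.2,0,0,0,130],[4.5,-10.2,0.2,0,0,0.006,130],[7.5,-10.2,0.2,0,0,0.006,130],[9.2,-10.2,0.2,0,0,0.006,130],[9.7,-10.2,0.2,0,0,0.006,130],[9.7,-10.2,0.2,0,0,0.006,130]]' 30
python3 - <<'E'
from h import *
plan(.4645,.2265,.11,1.571)
w,c=snap('wrist','w11.png');g=w.min(2).astype(int)
for y in (.2,.2265,.24,.255):
    u,v=proj(c,[.4645,y,.116]);u=int(round(u));v=int(round(v));print(y,u,v)
    if 0<=v<420:
        r=g[v];on=np.where(r>150)[0]
        runs=np.split(on,np.where(np.diff(on)>1)[0]+1);print([(int(q[0]),int(q[-1])) for q in runs if len(q)>2])
        for q in runs:
            if len(q)>8 and len(q)<80:print('   ',ray(c,q.mean(),v,.116),ray(c,q[0],v,.11)[0],ray(c,q[-1],v,.11)[0])
E
```

```text
t: 19.23
tool_pos: [0.4626, 0.227, 0.1644]
tool_rot: [-2.216, -2.22, 0.007]
contact_force: [0.2, -0.6, 0.4]
opening: 0.0419
shift cm [-0.06  0.23  5.44] turn [-0.007 -0.     0.002] at [0.4626 0.227  0.1644] t 19.23 F [ 0.2 -0.6  0.4] open 0.0419
0.2 282 248
[(279, 292), (294, 299), (357, 425), (431, 487), (516, 527), (529, 559)]
    [0.46726341 0.1996893  0.116     ] 0.461897268315702 0.4727975406650933
    [0.55317342 0.20015404 0.116     ] 0.5271951572413501 0.5839190279596141
    [0.60831283 0.20045232 0.116     ] 0.5889150529721942 0.6354742893119742
    [0.65883167 0.20072561 0.116     ] 0.6595355006920628 0.668653294699161
    [0.6769809  0.20082379 0.116     ] 0.6703105516859428 0.6951500885231807
0.2265 282 217
[(280, 293), (360, 397), (401, 430), (447, 457), (468, 495)]
    [0.46784077 0.2266045  0.116     ] 0.4626792949802522 0.4732015718016738
    [0.54018907 0.22693757 0.116     ] 0.527329560223912 0.5571479621599273
    [0.56919735 0.22707112 0.116     ] 0.5603684624750686 0.5836989675438176
    [0.59776419 0.22720263 0.116     ] 0.5973606795915666 0.6053918806775331
    [0.62081666 0.22730876 0.116     ] 0.6142218423336706 0.6358760432626389
0.24 282 201
[(280, 293), (362, 461), (471, 499)]
    [0.46772376 0.23977734 0.116     ] 0.4626515396171556 0.4729890462541842
    [0.62071087 0.2404213  0.116     ] 0.6139092295624929 0.635971094968276
0.255 282 182
[(280, 294), (364, 420), (475, 482)]
    [0.46796927 0.25483281 0.116     ] 0.46261982073353214 0.4735248710570166
    [0.54741499 0.2551314  0.116     ] 0.5279462844219385 0.5713592042099027
```

```bash
python3 -m jog '[[0,0.4,2,0,0,0,130],[0,0.4,4,0,0,0,130],[0,0.4,6,0,0,0,130],[0,0.4,7,0,0,0,130],[0,0.4,8,0,0,0,130],[0,0.4,9,0,0,0,130],[0,0.4,10,0,0,0,130],[0,0.4,10,0,0,0,130]]' 20
python3 -m jog '[[0,0,0,0,0,0,150],[0,0,0,0,0,0,170],[0,0,0,0,0,0,185],[0,0,0,0,0,0,200],[0,0,0,0,0,0,210],[0,0,0,0,0,0,216],[0,0,0,0,0,0,222],[0,0,0,0,0,0,225]]' 20
python3 -m jog '[[0,0,0,0,0,0,228],[0,0,0,0,0,0,228]]' 20
```

```text
t: 19.95
tool_pos: [0.4652, 0.2256, 0.0628]
tool_rot: [-2.217, -2.218, 0.011]
contact_force: [-0.7, 0.5, -0.7]
opening: 0.0421
t: 20.62
tool_pos: [0.4663, 0.2258, 0.0636]
tool_rot: [-2.218, -2.219, 0.008]
contact_force: [3.1, 0.7, 0.4]
opening: 0.0111
t: 20.78
tool_pos: [0.4666, 0.2258, 0.0636]
tool_rot: [-2.219, -2.219, 0.007]
contact_force: [3.6, 0.4, -1.5]
opening: 0.0113
```

```bash
python3 -m jog '[[0,-0.5,0,0,0,0,228],[0,-1.2,0,0,0,0,228],[0,-2,0,0,0,0,228],[0,-2.8,0,0,0,0,228],[0,-3.6,0,0,0,0,228],[0,-4.3,0,0,0,0,228],[0,-4.9,0,0,0,0,228],[0,-5.3,0,0,0,0,228]]' 25
python3 -m jog '[[0,-0.3,0,0,0,0,228],[0,-0.5,0,0,0,0,228],[0,-0.5,0,0,0,0,228]]' 25
```

```text
t: 21.45
tool_pos: [0.4144, 0.2266, 0.0637]
tool_rot: [-2.22, -2.219, 0.0]
contact_force: [10.1, 3.7, -7.4]
opening: 0.011
t: 21.7
tool_pos: [0.4112, 0.2267, 0.0637]
tool_rot: [2.221, 2.221, 0.007]
contact_force: [11.1, 1.0, -7.4]
opening: 0.0116
```

```bash
python3 -m jog '[[0,-0.15,0,0,0,0,228],[0,-0.2,0,0,0,0,228],[0,-0.2,0,0,0,0,228],[0,-0.2,0,0,0,0,228],[0,-0.2,0,0,0,0,228],[0,-0.2,0,0,0,0,228]]' 25
python3 - <<'E'
from h import *
s,c=snap('side','s12.png');t,ct=snap('top','t12.png');a=cv2.imread('pics/s10.png')[:,:,::-1]
d=np.abs(s.astype(int)-a).max(2)[235:300,205:250]
for z in (.119,.14,.16,.19):
    u,v=proj(c,[.564,.2265,z]);print(z,int(u),int(v),'now',s[int(v),int(u)-8:int(u)+9].min(1).tolist(),'was',a[int(v),int(u)-8:int(u)+9].min(1).tolist())
E
```

```text
t: 22.2
tool_pos: [0.4114, 0.2268, 0.0637]
tool_rot: [2.219, 2.218, 0.015]
contact_force: [11.5, 1.4, -8.4]
opening: 0.0107
0.119 228 277 now [186, 198, 207, 204, 192, 173, 167, 164, 152, 147, 150, 157, 163, 165, 165, 166, 168] was [183, 191, 197, 184, 182, 187, 180, 193, 208, 206, 204, 198, 190, 187, 199, 197, 186]
0.14 228 271 now [175, 181, 183, 180, 174, 171, 168, 170, 167, 169, 173, 177, 182, 183, 182, 183, 173] was [179, 178, 170, 171, 174, 173, 174, 181, 180, 176, 177, 187, 185, 181, 182, 182, 175]
0.16 227 265 now [181, 183, 175, 180, 180, 179, 174, 178, 176, 169, 161, 160, 159, 158, 159, 158, 158] was [183, 183, 181, 193, 178, 172, 172, 181, 186, 187, 184, 177, 170, 161, 159, 159, 159]
0.19 226 257 now [166, 168, 171, 190, 215, 229, 232, 222, 228, 223, 199, 172, 162, 159, 157, 159, 160] was [166, 168, 173, 189, 217, 230, 234, 232, 248, 245, 223, 193, 173, 161, 160, 159, 160]
```

```bash
python3 -m jog '[[0,-0.4,0,0,0,0,228],[0,-0.5,0,0,0,0,228],[0,-0.5,0,0,0,0,228],[0,-0.5,0,0,0,0,228],[0,-0.5,0,0,0,0,228],[0,-0.5,0,0,0,0,228],[0,-0.5,0,0,0,0,228],[0,-0.5,0,0,0,0,228]]' 25
python3 - <<'E'
from h import *
s,c=snap('side','s13.png');t,ct=snap('top','t13.png');a=cv2.imread('pics/s10.png')[:,:,::-1]
cr=lambda i,x,y,w,h:cv2.resize(i[y:y+h,x:x+w],(400,300),interpolation=cv2.INTER_CUBIC)
w,_=snap('wrist')
u=proj(ct,[.5,.2265,.1]).astype(int)
cv2.imwrite('pics/c13.png',np.vstack([np.hstack([cr(s,185,230,88,66),cr(s,205,262,64,48)]),np.hstack([cr(a,185,230,88,66),cr(w,240,0,320,240)])])[:,:,::-1])
E
```

```text
t: 22.97
tool_pos: [0.4118, 0.2268, 0.0637]
tool_rot: [2.213, 2.211, 0.032]
contact_force: [23.8, 3.2, -15.7]
opening: 0.011
```

View pics/c13.png

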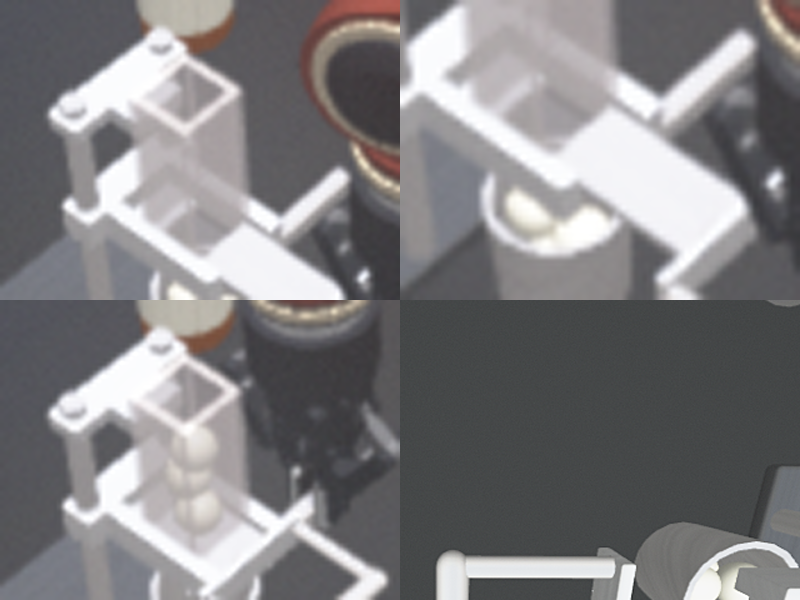

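The tube is empty and the balls lie in the cup. The rising force without motion shows the slide is at its stop. Now I'll ease it home.

```bash
python3 -c "
from h import *
plan(.4675,.2265,.0637,1.571)"
```

```text
shift cm [-0.03  5.56  0.14] turn [ 0.024 -0.005 -0.001] at [0.4118 0.2268 0.0637] t 23.12 F [ 23.2   2.2 -15.9] open 0.0109
```

```bash
python3 -m jog '[[0,0.3,0,0.01,0,0,228],[0,0.8,0,0.015,0,0,228],[0,1.4,0,0.02,0,0,228],[0,2,0,0.024,0,0,228],[0,2.6,0.05,0.024,0,0,228],[0,3.2,0.05,0.024,0,0,228],[0,3.8,0.1,0.024,0,0,228],[0,4.4,0.1,0.024,0,0,228]]' 25
python3 -c "
from h import *
plan(.4675,.2265,.0637,1.571)"
```

```text
t: 23.78
tool_pos: [0.4563, 0.2262, 0.0636]
tool_rot: [-2.221, -2.218, -0.004]
contact_force: [3.7, -2.8, -1.9]
opening: 0.0111
shift cm [ 0.03  1.12 -0.01] turn [ 0.    -0.004 -0.001] at [0.4563 0.2262 0.0636] t 23.78 F [ 3.7 -2.8 -1.9] open 0.0111
```

```bash
python3 -m jog '[[0,0.4,0,0,0,0,228],[0,0.8,0,0,0,0,228],[0,1.1,0,0,0,0,228],[0,1.2,0,0,0,0,228],[0,1.3,0,0,0,0,228],[0,1.3,0,0,0,0,228],[0,1.3,0,0,0,0,228]]' 25
python3 -m jog '[[0,0.1,0,0,0,0,228],[0,0.1,0,0,0,0,228]]' 25
```

```text
t: 24.37
tool_pos: [0.467, 0.226, 0.0635]
tool_rot: [-2.218, -2.217, 0.003]
contact_force: [-6.0, -3.6, 5.6]
opening: 0.011
t: 24.53
tool_pos: [0.4668, 0.226, 0.0635]
tool_rot: [-2.217, -2.216, 0.007]
contact_force: [-4.4, -2.6, 5.4]
opening: 0.0111
```

The slide is home: the position matches the start and the force has reversed against the stop. I'll open and go straight up.

```bash
python3 -m jog '[[0,0,0,0,0,0,222],[0,0,0,0,0,0,210],[0,-0.1,0,0,0,0,190],[0,-0.1,0,0,0,0,160],[0,-0.1,0,0,0,0,130],[0,-0.1,0,0,0,0,130],[0,-0.1,0,0,0,0,130]]' 20
python3 -m jog '[[0,0,-1,0,0,0,130],[0,0,-3,0,0,0,130],[0,0,-5,0,0,0,130],[0,0,-8,0,0,0,130],[0,0,-11,0,0,0,130],[0,0,-14,0,0,0,130],[-2,-3,-15,0,0,0,130],[-4,-6,-15,0,0,0,130]]' 20
python3 -m jog '[[0,0,0,0,0,0,130],[0,0,0,0,0,0,130]]' | grep -E 'pos|force'
python3 - <<'E'
from h import *
s,c=snap('side','s14.png');t,_=snap('top','t14.png');a=cv2.imread('pics/side.png')[:,:,::-1];T=cv2.imread('pics/top.png')[:,:,::-1]
# bar/rod region (outside tube & cup) vs start
def dif(A,B,x0,x1,y0,y1):return int((np.abs(A.astype(int)-B).max(2)[y0:y1,x0:x1]>40).sum())
print('bar side diff',dif(s,a,245,275,275,312),'tube diff',dif(s,a,205,245,240,285),'bar top',dif(t,T,180,218,236,262))
print('beaker',dif(s,a,150,186,310,356),dif(t,T,124,160,198,230),'bottle',dif(t,T,250,282,138,172),dif(s,a,212,240,195,232),'jar',dif(t,T,390,428,190,225),dif(s,a,332,360,165,200))
for u in (230,232,234):print(u,s[306:322,u].mean(1).astype(int).tolist())
print(s[295,206:254].mean(1).astype(int).tolist(),s[305,206:254].mean(1).astype(int).tolist())
u,v=proj(c,[.565,.2265,.06]);print(u,v);print(s[int(v)-8:int(v)+11,int(u)-14:int(u)+14].min(2))
E
```

```text
t: 25.12
tool_pos: [0.4658, 0.2261, 0.0635]
tool_rot: [-2.216, -2.216, 0.007]
contact_force: [-0.1, -0.2, -0.3]
opening: 0.042
t: 25.78
tool_pos: [0.409, 0.1862, 0.219]
tool_rot: [-2.218, -2.219, -0.003]
contact_force: [-0.3, -0.3, 1.5]
opening: 0.0422
tool_pos: [0.4086, 0.1858, 0.2205]
contact_force: [0.3, 0.8, -0.2]
bar side diff 28 tube diff 39 bar top 869
beaker 0 0 bottle 0 0 jar 0 718
230 [136, 136, 140, 141, 139, 138, 139, 138, 138, 130, 94, 90, 89, 89, 88, 88]
232 [139, 139, 142, 137, 136, 138, 137, 140, 140, 131, 95, 88, 88, 88, 88, 89]
234 [138, 136, 137, 135, 138, 139, 135, 137, 129, 110, 90, 88, 88, 91, 88, 88]
[143, 144, 144, 138, 128, 127, 126, 129, 127, 126, 126, 136, 197, 218, 156, 154, 214, 239, 248, 251, 251, 225, 181, 202, 186, 215, 200, 174, 165, 182, 199, 160, 143, 171, 240, 191, 116, 93, 92, 91, 92, 94, 91, 92, 92, 90, 91, 91] [123, 119, 105, 89, 78, 81, 88, 90, 88, 89, 89, 88, 90, 92, 113, 127, 132, 135, 136, 139, 138, 140, 138, 139, 137, 137, 135, 137, 139, 137, 134, 137, 136, 138, 145, 182, 223, 237, 240, 239, 185, 131, 144, 214, 239, 244, 244, 241]
229.65948
[... 1552 characters left out ...]
122 123 117 134 224 210 168 161 185 209 223 228 227 196 163 191 227 239
  239 234 244 251 246 219 227 201 142  98]
 [119 112  92 104 184 226 213 172 163 174 187 195 195 181 158 157 182 222
  237 241 246 245 247 239 205 153 129  96]
 [109  88  82  89 135 190 227 209 177 163 160 172 179 187 172 173 182 216
  221 233 240 244 244 233 165 138 131  98]
 [ 87  78  82  92 114 142 188 216 211 193 184 203 224 238 219 219 232 244
  227 205 223 237 242 244 203 159 133  99]
 [ 83  84  88  89 107 127 136 148 178 214 221 231 244 247 238 232 237 240
  228 190 171 209 233 241 239 213 166 113]
 [ 86  88  87  89 104 125 132 134 139 147 168 185 220 227 225 215 213 202
  161 145 136 151 192 225 238 239 226 175]]
```

Run:
```python
from h import *
s=cv2.imread('pics/s14.png');a=cv2.imread('pics/side.png')
g=lambda i:cv2.cvtColor(i,cv2.COLOR_BGR2GRAY).astype(np.float32)
for b in [(248,272,285,312),(240,275,276,312)]:
    x0,x1,y0,y1=b;print('shift',cv2.phaseCorrelate(g(a)[y0:y1,x0:x1],g(s)[y0:y1,x0:x1]))
d=(np.abs(g(s)-g(a))>40).astype(np.uint8);n,l,st,ce=cv2.connectedComponentsWithStats(d)
print([(st[i].tolist(),np.round(ce[i]).tolist()) for i in range(1,n) if st[i,4]>12])
c=calibration('side')
print('bar end home/4mm out',proj(c,[.465,.193,.11]),proj(c,[.461,.193,.11]),get_obs()['t'],get_obs()['tool_pos'])
```

```text
shift ((0.03590057807106639, 0.5334899292919566), 0.9943892827004562)
shift ((0.10174018558387132, -0.1471007513944329), 0.9661721896242212)
[([431, 40, 129, 90, 6205], [494.0, 74.0]), ([297, 117, 18, 6, 53], [306.0, 119.0]), ([473, 116, 15, 7, 32], [480.0, 119.0]), ([271, 124, 42, 27, 486], [293.0, 136.0]), ([422, 129, 59, 42, 1364], [449.0, 153.0]), ([516, 130, 12, 13, 56], [520.0, 136.0]), ([360, 135, 20, 9, 34], [370.0, 139.0]), ([510, 134, 13, 24, 92], [514.0, 147.0]), ([261, 149, 11, 12, 35], [265.0, 154.0]), ([275, 149, 28, 37, 199], [292.0, 162.0]), ([353, 148, 21, 14, 105], [363.0, 156.0]), ([369, 152, 8, 19, 32], [373.0, 160.0]), ([264, 159, 9, 21, 41], [266.0, 168.0]), ([510, 163, 50, 59, 1515], [541.0, 200.0]), ([335, 164, 23, 36, 665], [346.0, 182.0]), ([279, 184, 11, 3, 13], [285.0, 185.0]), ([379, 185, 34, 19, 201], [393.0, 196.0]), ([274, 190, 4, 10, 21], [276.0, 195.0]), ([279, 195, 33, 9, 112], [295.0, 200.0]), ([300, 200, 35, 31, 597], [316.0, 214.0]), ([283, 205, 23, 4, 37], [294.0, 207.0]), ([407, 204, 8, 19, 52], [411.0, 212.0]), ([308, 231, 11, 10, 39], [313.0, 236.0]), ([393, 238, 52, 35, 397], [420.0, 259.0]), ([440, 255, 43, 47, 764], [462.0, 277.0]), ([226, 258, 6, 7, 33], [229.0, 261.0]), ([496, 259, 28, 5, 32], [510.0, 260.0]), ([247, 267, 15, 12, 82], [255.0, 273.0]), ([218, 290, 23, 26, 307], [228.0, 304.0]), ([235, 291, 8, 9, 38], [239.0, 296.0]), ([543, 296, 17, 56, 196], [555.0, 319.0]), ([460, 309, 6, 14, 39], [463.0, 316.0]), ([468, 310, 86, 95, 1862], [510.0, 343.0]), ([489, 359, 17, 30, 262], [497.0, 373.0]), ([455, 388, 14, 16, 121], [460.0, 396.0]), ([472, 392, 65, 28, 155], [507.0, 401.0]), ([503, 393, 13, 5, 17], [509.0, 395.0]), ([465, 397, 46, 16, 539], [486.0, 404.0]), ([458, 408, 7, 5, 16], [461.0, 411.0]), ([466, 410, 48, 10, 291], [489.0, 416.0])]
bar end home/4mm out [267.86992303 291.1417236 ] [269.13334372 291.96091973] 26.05 [0.4095777  0.1863653  0.22006124]
```

```bash
python3 -c "
from station import finish_job;print(finish_job())"
```

```text
the job is handed in; nothing more can be done
None
```

The job is handed in at about 26 s of the 64 s allowed: the dipper stands under the spout with the balls in it and the slide is home.

**What I did:** I lifted the dipper from the rack by its cup and set it on open bench. I then regripped it by the handle and placed it under the spout from the side. I gripped the slide's bar, pulled it out to its stop, held it there while the balls fell, and eased it home by hand.

**Last checks:**
- **Dipper:** the side view puts the cup within a few mm of the spout's axis. It stands on the bench and did not shift when I let go of the handle or worked the slide.
- **Balls:** the tube is empty and no stray ball shows on the bench. I could make out only two balls in the cup; I inferred the third and did not see it.
- **Slide:** at the stop, the force rose to 24 N without further motion. Afterwards the bar lies within about 1 mm of its starting place in the side image.
- **Bystanders:** the bottle, jar and beaker are unchanged in the top view. The bottle and beaker are also unchanged in the side view. The jar region differed there; I put that down to the arm being in front of it and did not check it further.

**What went wrong or disagreed:**
- The first cup grip missed, with one finger going inside the cup and pushing it about 6 mm in the rack. The first handle grip also missed, closing above the bar.
- Both misses came from the fingertips reaching about 30 mm less far than the description says. I corrected for this by going lower and confirmed each grip by the finger opening.
- The dipper first sat about 4 mm short under the spout, so I nudged it into place before letting go.

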